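Push the valve-block row home on the test rail and lock it

TASK

Push the row of four valve blocks along the blue test rail, from its rear end and as one train with the blocks staying together, until the front block is hard against the end stop. Then push the red-tabbed keeper fully in across the channel behind them. Only push with the fingers: do not lift or tip any block, leave the other things on the bench where they are, and finish clear of everything.

Things in the scene. Friction and masses are not known exactly. Their poses are not given: they have to be found in the camera images.
- rail: Blue fixed test rail (sizes in mm). Open channel along its y; end stop at +y, open at -y; x points across to the keeper's side, z up. Origin: mid-width of the channel, at bench height. Floor 12 above the bench, 36 wide; side walls 6 thick, tops 20 above the bench. Channel from y=-155 to stop face y=+165. Stop 60 wide, top 48 high. Near y=27 a foot 12 high reaches x=110; cheeks x=26 to 42 are 36 high.
- stop_face (a point): Point on the end stop's face that the front block must meet: on the channel's centre line, 27 mm above the bench (mid-height of the blocks), at rail y = +165 mm.
- keeper (a joint): Keeper slide, m: 0 = drawn out (start 0 to 0.006), 0.040 = fully in, hard stop. Moves to rail -x, takes about 2 N, stays where left. Steel bolt 12 mm wide along the channel, 22 to 34 mm above the bench, centred at rail y = +27.5 mm, tip at rail x = +40 mm out, 0 in. It passes 3.5 mm behind the row's rear face when the row is home; a row not home blocks it.
- keeper_tab (a point): Middle of the outer (rail +x) face of the red upright tab at the keeper's outer end, 45 mm above the bench, at rail x = +94 mm when drawn out; moves with the keeper. Tab 30 mm wide along the channel, 8 thick, from 22 to 62 mm above the bench. Push this face towards the channel (rail -x).
- block_brass_c (a point): Centre of one of the four aluminium valve blocks of the row: a round brass port with a dark bore on top. Each is 34 mm wide (x), 32 long along the channel (y), 30 high, 0.06 to 0.12 kg, axes parallel to the rail's, on the channel floor; centre 27, top 42 mm above the bench. The four stand face to face in any order, the front one 60 to 130 mm short of the stop.
- block_green_c (a point): Centre of one of the four aluminium valve blocks of the row: a round green cap on top. Each is 34 mm wide (x), 32 long along the channel (y), 30 high, 0.06 to 0.12 kg, axes parallel to the rail's, on the channel floor; centre 27, top 42 mm above the bench. The four stand face to face in any order, the front one 60 to 130 mm short of the stop.
- block_slots_c (a point): Centre of one of the four aluminium valve blocks of the row: three dark parallel slots on top. Each is 34 mm wide (x), 32 long along the channel (y), 30 high, 0.06 to 0.12 kg, axes parallel to the rail's, on the channel floor; centre 27, top 42 mm above the bench. The four stand face to face in any order, the front one 60 to 130 mm short of the stop.
- block_black_c (a point): Centre of one of the four aluminium valve blocks of the row: a round black cap with a small steel centre on top. Each is 34 mm wide (x), 32 long along the channel (y), 30 high, 0.06 to 0.12 kg, axes parallel to the rail's, on the channel floor; centre 27, top 42 mm above the bench. The four stand face to face in any order, the front one 60 to 130 mm short of the stop.
- spare_c (a point): Centre of a spare block of the same size with a yellow cap, standing on the bench beside the rail; not part of the row, to be left alone.
- spool: Bystander, to be left alone: the dark steel spool valve standing on end near the rail, diameter 18, 56 high; origin at its foot (mm).
- bush: Bystander, to be left alone: the loose brass bush (ring), outer diameter 32, 22 high, standing near the rail; origin at its foot (mm).
- screwdriver: Bystander, to be left alone: a screwdriver with orange handle, about 200 long, lying left of the rail (mm).
- cleaner: Bystander, to be left alone: a small white bottle, diameter 56, 130 high, standing beyond the rail; origin at its foot (mm).
- dish: Bystander, to be left alone: a round steel dish, diameter 90, 25 high; origin at its foot (mm).
- socket: Bystander, to be left alone: a steel wrench socket, diameter 26, 35 high; origin at its foot (mm).

How it is judged (in metres and radians):
On the way, in this order (a step that is already met when the one before it is completed fails the run):
1. the whole row is home against the end stop, the keeper still open (y of each of block_brass_c, block_green_c, block_slots_c, block_black_c in the frame of rail above 0.049 m and height (world z) of each of block_brass_c, block_green_c, block_slots_c, block_black_c below 0.031 m and x of block_brass_c in the frame of rail between -0.005 and 0.005 m and x of block_green_c in the frame of rail between -0.005 and 0.005 m and x of block_slots_c in the frame of rail between -0.005 and 0.005 m and x of block_black_c in the frame of rail between -0.005 and 0.005 m and value of joint keeper below 0.02 m), for 0.2 s.
2. the keeper is pushed fully in behind the row (value of joint keeper above 0.036 m), for 0.2 s.
At the end, for the whole second after the job is handed in: All four blocks sit flat in the channel, at rest, the row closed up to the stop within 4 mm, and the keeper is in to within 4 mm of its end (joint above 0.036) (y of each of block_brass_c, block_green_c, block_slots_c, block_black_c in the frame of rail above 0.049 m and height (world z) of each of block_brass_c, block_green_c, block_slots_c, block_black_c below 0.031 m and x of block_brass_c in the frame of rail between -0.005 and 0.005 m and x of block_green_c in the frame of rail between -0.005 and 0.005 m and x of block_slots_c in the frame of rail between -0.005 and 0.005 m and x of block_black_c in the frame of rail between -0.005 and 0.005 m and value of joint keeper above 0.036 m and linear speed of each of block_brass, block_green, block_slots, block_black below 0.02 m/s and velocity of joint keeper below 0.01 m/s); the robot touches nothing.
It fails at once if a block of the row is lifted more than 10 mm (height (world z) of any of block_brass_c, block_green_c, block_slots_c, block_black_c above 0.037 m).
It fails at once if a block of the row is tipped (angle between any of block_brass_c, block_green_c, block_slots_c, block_black_c's own z axis and vertical above 0.35 rad).
It fails at once if the row is pulled apart by more than 10 mm (distance between any of block_green_c, block_slots_c, block_black_c and block_brass_c above 0.1066 m or distance between any of block_slots_c, block_black_c and block_green_c above 0.1066 m or distance between block_black_c and block_slots_c above 0.1066 m).
It fails at once if a bystander is moved more than 20 mm (distance of any of spare_c, spool, bush, screwdriver, cleaner, dish, socket from where it was at the start of the episode above 0.02 m).
It also fails if it takes over 45 s, if anything falls off the work surface, if the arm or the gripper's body presses on something with over 40 N, if the wrist force passes 120 N, or if a joint passes its speed limit or range.

ROBOT

A 7-joint arm with a two-finger parallel gripper is mounted at the origin on the work surface. World frame = base frame: x ahead of the robot, y to its left, z up, the work surface at z = 0. Lengths are in mm, angles in degrees, forces in N, time in s.
With the tool pointing down it reaches from about 400 to 875 mm from the base axis. Payload 6.5 kg.
Tool frame: the origin (TCP) lies between the finger pads; the fingertips stand 11 mm ahead of it and the grasp point (between the pads) lies 8 mm behind it (env.tip_reach is the distance from the TCP to the fingertips, in mm); y points along the fingers, z is the direction in which the jaws open and shut, and the axes are right-handed (so a half turn about y gives the same grasp; the last joint's range is limited). The gripper opens to 85 mm and grips with 20 to 120 N. Pads are 22 mm wide; open, the fingers measure 114 mm over their backs; the gripper's body (76 mm by 85 mm) begins 54 mm behind the grasp point. The pads swing forward as they close: fully open they stand 13 mm farther back than shut.
Start: joints at [61.18, 30.733, -0.252, 88.115, 0.149, 61.152, -4.079], TCP at [274.972, -588.966, 210.99] pointing down, gripper open.
Joint ranges: [-154.64, 154.64], [-21.42, 123.67], [-72.66, 72.17], [13.99, 137.28], [-74.86, 254.86], [10.95, 109.41], [-158.01, 158.01]. Speed limits (degrees/s): [136.94, 136.94, 180, 180, 180, 180, 180].

INTERFACE

Orientations are given as [roll, pitch, yaw] about the fixed x, y, z axes, in that order (R = Rz(yaw) Ry(pitch) Rx(roll)).
In Python, from bench import env, optics gives the robot as it stands. The module is installed in compiled form; this text tells all that it offers.
- The arm moves only by the tool apply_moves, never from a script. Its argument "targets" is a list of rows, each an object with "claw": the opening, from 0 (shut) to 1 (fully open); "travel": the shift along the tool's x, y, z in cm, a list of three; "roll": the turn about the tool's y in degrees. A call has 1 to 8 rows; each row shifts and turns the commanded pose from where the row before left it, along the tool's axes as they then stand; what a row does not reach is not made up. A row lasts 1/8 s, in which the tool goes at most 62.5 mm and 10.7 degrees, less where a joint would pass 70% of its speed; a pose out of reach is approached as far as the arm can. A call with a gripper value outside its range is refused whole. The fingers move at their own pace and stop on an object; "grip_force" is the grip in N (left out, the last holds). Time passes only in rows, so rows that do not move let the fingers close. It gives the time, the measured TCP pose, the force and the opening at its end, in the units of the state.
- env.observe(): the state, without advancing time (a new reading comes with each control period).
- optics.capture(name): name is "scene" or "side" or "wrist"; returns (picture, depth): 420x560x3 uint8, blue, green, red; 420x560 float32, mm along the optical axis (not along the pixel's ray), 0 where there is no reading.
- optics.camera_info(name): a dict with "fx", "fy", "cx", "cy" (pixels), "k1" (the pictures are not rectified: a ray, as slopes to the right and down, at radius r is drawn at 1 + k1 r^2 times it, then the intrinsics apply), "extrinsics" (4x4, takes a point from camera to world coordinates). Camera axes: x right, y down, z forward; pixel columns grow to the right and rows downward; lengths in mm; the calibration is good to about 2 mm. A picture is of the moment at which its call begins: read the wrist's pose just before it. camera_info takes no time and is no camera call; for the wrist camera it gives the pose at the moment of the call.
- env.sign_off(): hands the job in, once; it reports no verdict.
The state is a dict: "t": time; "q": joint angles; "qvel": joint speeds; "effort": joint torques, N m; "eef_pos": TCP position; "ee_rot": TCP orientation; "force": force on the tool from outside, world axes, zero at the start; "wrist_torque": the same for the moment, N m; "gripper_width": finger opening in mm.
Only numpy, scipy, OpenCV 4.12 (cv2) and the standard library are available. Lean on these libraries where they do the work, as an engineer would, in place of code of your own. Each camera call takes 0.05 s, during which the arm holds its last target.

## Working session

There is one attempt and no reset: what is moved stays moved. The work goes in short steps, Python scripts to look and compute and a tool call to move; the robot and the scene stay as the last step left them, time stands still between calls to the robot, and variables do not carry over. Pictures are saved under pics/ and viewed, and the job is handed in when it is done.

Besides the shell and the picture viewer there is one more tool, called after "Request:" in YAML: its name, and indented under it one key for each argument. apply_moves: Moves the arm, as the interface text tells. Its arguments: {"type":"object","properties":{"targets":{"type":"array"},"grip_force":{"type":"number"}},"required":["targets"]}

```bash
mkdir -p pics; cat > h.py <<'E'
import numpy as np, cv2
from bench import env, optics
def cap(n,f):
    ci=optics.camera_info(n); p,d=optics.capture(n); cv2.imwrite('pics/'+f+'.png',p); np.savez('pics/'+f+'.npz',p=p,d=d,E=np.array(ci['extrinsics']),K=np.array([ci[k] for k in('fx','fy','cx','cy','k1')]))
def load(f):
    z=np.load('pics/'+f+'.npz'); return z['p'],z['d'],z['E'],z['K']
def rays(K,u,v):
    fx,fy,cx,cy,k1=K
    pts=np.stack([np.ravel(u),np.ravel(v)],1).astype(float)[:,None]
    M=np.array([[fx,0,cx],[0,fy,cy],[0,0,1.]])
    return cv2.undistortPoints(pts,M,np.array([k1,0,0,0,0]))[:,0]
def world(f,u,v,z=None):
    p,d,E,K=load(f); r=rays(K,u,v); r=np.c_[r,np.ones(len(r))]
    if z is None:
        dd=d[np.ravel(v).astype(int),np.ravel(u).astype(int)]; P=r*dd[:,None]; return P@E[:3,:3].T+E[:3,3]
    w=r@E[:3,:3].T; o=E[:3,3]; return o+w*((z-o[2])/w[:,2])[:,None]
def proj(f,P):
    p,d,E,K=load(f); c=(np.atleast_2d(P)-E[:3,3])@E[:3,:3]; M=np.array([[K[0],0,K[2]],[0,K[1],K[3]],[0,0,1.]])
    return cv2.projectPoints(c[:,None],np.zeros(3),np.zeros(3),M,np.array([K[4],0,0,0,0]))[0][:,0]
E
python3 - <<'E'
from h import *
s=env.observe();print({k:np.round(v,2) for k,v in s.items()})
for n in('scene','side','wrist'):cap(n,n+'0');print(n,np.round(optics.camera_info(n)['extrinsics'],2).tolist())
E
```

```text
{'t': np.float64(0.0), 'q': array([61.18, 30.78, -0.26, 88.17,  0.15, 61.15, -4.08]), 'qvel': array([-0.05, -0.  , -0.04,  0.09,  0.04,  0.06,  0.09]), 'effort': array([ 0.000e+00, -5.834e+01,  1.050e+00, -2.591e+01,  1.000e-02,
        1.000e-02, -0.000e+00]), 'eef_pos': array([ 274.69, -588.35,  210.08]), 'ee_rot': array([-9.0100e+01, -1.0000e-02, -1.5497e+02]), 'force': array([-0.17,  1.32,  0.69]), 'wrist_torque': array([-0.03,  0.  ,  0.04]), 'gripper_width': np.float64(85.56)}
scene [[-0.25, 0.5, -0.83, 1308.05], [0.97, 0.12, -0.22, 230.78], [-0.01, -0.86, -0.51, 511.24], [0.0, 0.0, 0.0, 1.0]]
side [[1.0, -0.05, 0.08, 532.58], [-0.09, -0.66, 0.75, -599.98], [0.02, -0.75, -0.66, 665.22], [0.0, 0.0, 0.0, 1.0]]
wrist [[0.42, -0.86, -0.29, 349.55], [-0.91, -0.4, -0.14, -553.29], [-0.0, 0.32, -0.95, 373.31], [0.0, 0.0, 0.0, 1.0]]
```

View pics/scene0.png

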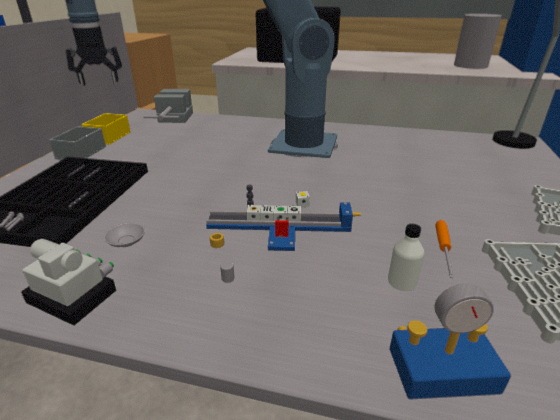

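View pics/side0.png

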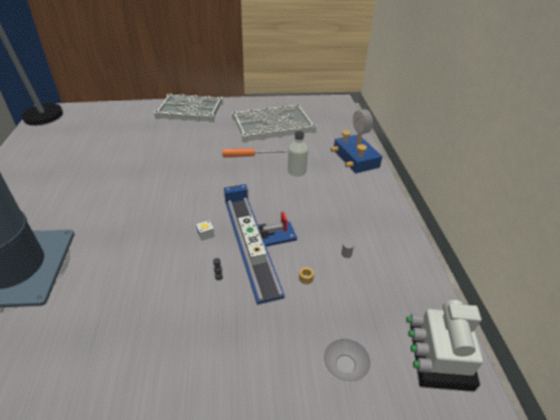

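View pics/wrist0.png

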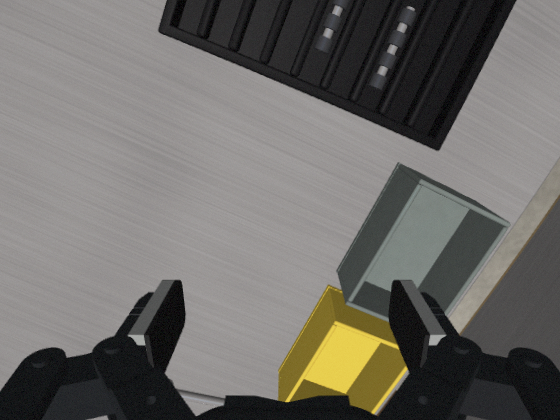

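The rail runs from its open end, scene (210,222) / side (268,296), to the stop, scene (345,215) / side (235,190). The row sits mid-channel with the red tab at scene (282,228) / side (284,220). The wrist camera doesn't see it yet. I'll zoom in.

```bash
python3 - <<'E'
from h import *
p=load('scene0')[0]; cv2.imwrite('pics/sc.png',cv2.resize(p[170:260,190:380],None,fx=4,fy=4,interpolation=cv2.INTER_CUBIC))
p=load('side0')[0]; cv2.imwrite('pics/si.png',cv2.resize(p[170:310,180:330],None,fx=4.2,fy=4.2,interpolation=cv2.INTER_CUBIC))
E
```

```text
(no output)
```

View pics/sc.png

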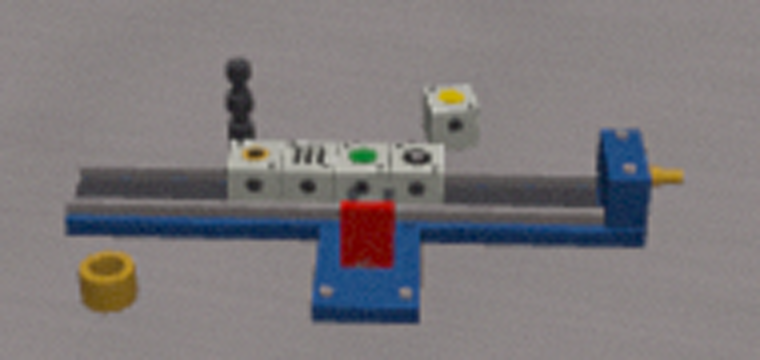

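View pics/si.png

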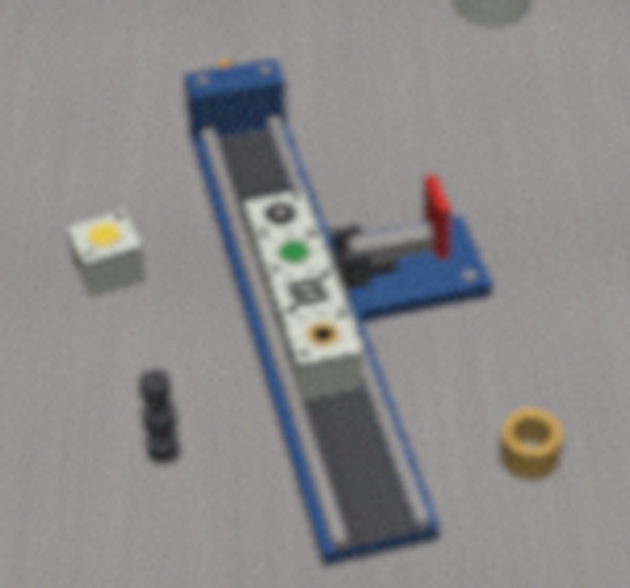

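```bash
cat > fit.py <<'E'
from h import *
from scipy.optimize import least_squares
# rail pts (x,y,z)-> side px
S=np.array([[328,548],[437,525],[193,98],[283,85],[186,72],[280,60]])/4.2+[180,170]
R=np.array([[-24,-155,20],[24,-155,20],[-30,165,48],[30,165,48],[-30,180,48],[30,180,48]],float)
def T(q,P): c,s=np.cos(q[2]),np.sin(q[2]); return np.c_[q[0]+c*P[:,0]-s*P[:,1],q[1]+s*P[:,0]+c*P[:,1],P[:,2]]
W=np.array([1,1,1,1,.2,.2])[:,None]
if __name__=='__main__':
    f=lambda q:(W*(proj('side0',T(q,R))-S)).ravel()
    r=least_squares(f,[560,0,0.2]);q=r.x;print(q[:2],np.degrees(q[2]),np.round(r.fun.reshape(-1,2),1).tolist())
    pts=np.array([[322,334],[308,292],[293,251],[281,213],[105,235]])/4.2+[180,170]
    w=world('side0',pts[:,0],pts[:,1],43.); w2=world('side0',pts[:,0],pts[:,1])
    c,s=np.cos(q[2]),np.sin(q[2]);
    d=w[:,:2]-q[:2]; print('rail xy',np.c_[c*d[:,0]+s*d[:,1],-s*d[:,0]+c*d[:,1]].round(1)); print(w.round(),w2.round())
    sp=np.array([[255,152],[310,152],[363,155],[417,156],[452,97]])/4.+[190,170]
    w=world('scene0',sp[:,0],sp[:,1],43.);d=w[:,:2]-q[:2]; print('scene rail xy',np.c_[c*d[:,0]+s*d[:,1],-s*d[:,0]+c*d[:,1]].round(1)); print(w.round())
    sp=np.array([[345,203],[395,203],[342,266],[392,266]])/4.+[190,170];w=world('scene0',sp[:,0],sp[:,1]);print('tab',w.round());d=w[:,:2]-q[:2]; print(np.c_[c*d[:,0]+s*d[:,1],-s*d[:,0]+c*d[:,1]].round(1))
    sp=np.array([[240,135],[108,300]])/4.+[190,170];w=world('scene0',sp[:,0],sp[:,1],0.);print('spool,bush',w.round())
E
python3 fit.py
```

```text
[545.39790516  17.39561098] 11.385510705177673 [[1.5, -0.1], [-1.6, 0.0], [-0.7, 0.4], [0.8, -0.4], [-0.0, 0.6], [0.0, 0.4]]
rail xy [[  0.1 -39.3]
 [  0.5  -7.6]
 [  0.2  25.2]
 [  0.9  57. ]
 [-97.6  65.5]]
[[553. -21.  43.]
 [547.  10.  43.]
 [541.  42.  43.]
 [535.  73.  43.]
 [437.  62.  43.]] [[553. -20.  42.]
 [547.  11.  42.]
 [541.  43.  43.]
 [535.  71.  45.]
 [435.  78.  28.]]
scene rail xy [[  3.  -34.9]
 [  1.7  -2.1]
 [  3.9  29.7]
 [  3.7  61.7]
 [-70.3  83.3]]
[[555. -16.  43.]
 [547.  16.  43.]
 [543.  47.  43.]
 [537.  79.  43.]
 [460.  85.  43.]]
tab [[622.  56.  59.]
 [553.  69.  18.]
 [626.  55.  20.]
 [606.  79.  11.]]
[[82.5 22.8]
 [17.6 49.3]
 [87.  21.2]
 [71.9 48.8]]
spool,bush [[467. -55.   0.]
 [662. -71.   0.]]
```

```bash
cat > plan.py <<'E'
from h import *
def plan(target_xyz,dyaw,n,s=None):
    "dyaw total world yaw change over n rows (deg); equal world steps; print tool-frame cm"
    s=s or env.observe(); p=np.array(s['eef_pos']); yaw=s['ee_rot'][2]
    d=(np.array(target_xyz)-p)/n; print('step mm',np.linalg.norm(d))
    for i in range(n):
        a=np.radians(yaw+dyaw/n*i); x=np.array([np.cos(a),np.sin(a),0]);z=np.array([-np.sin(a),np.cos(a),0])
        print(np.round([d@x/10,-d[2]/10,d@z/10],2).tolist(),'roll',round(-dyaw/n,2))
if __name__=='__main__':
    plan([545,17,215],76.4,11); print(optics.camera_info('wrist')['fx'])
E
python3 plan.py
```

```text
step mm 60.28563045991188
[-4.56, -0.04, -3.95] roll -6.95
[-5.0, -0.04, -3.37] roll -6.95
[-5.37, -0.04, -2.74] roll -6.95
[-5.66, -0.04, -2.07] roll -6.95
[-5.87, -0.04, -1.37] roll -6.95
[-5.99, -0.04, -0.65] roll -6.95
[-6.03, -0.04, 0.08] roll -6.95
[-5.97, -0.04, 0.81] roll -6.95
[-5.83, -0.04, 1.52] roll -6.95
[-5.61, -0.04, 2.22] roll -6.95
[-5.3, -0.04, 2.88] roll -6.95
364.97539946907295
```

Request:
apply_moves:
  targets:
    - {"claw": 0, "travel": [-4.6, 0, -3.9], "roll": -7}
    - {"claw": 0, "travel": [-5.0, 0, -3.4], "roll": -7}
    - {"claw": 0, "travel": [-5.4, 0, -2.7], "roll": -7}
    - {"claw": 0, "travel": [-5.7, 0, -2.1], "roll": -7}
    - {"claw": 0, "travel": [-5.9, 0, -1.4], "roll": -7}
    - {"claw": 0, "travel": [-6.0, 0, -0.6], "roll": -7}
    - {"claw": 0, "travel": [-6.0, 0, 0.1], "roll": -7}
    - {"claw": 0, "travel": [-6.0, 0, 0.8], "roll": -7}
  grip_force: 40

```text
t: 1.15
eef_pos: [472.0, -145.7, 211.0]
ee_rot: [-90.0, -0.0, -98.8]
force: [0.7, -1.1, -0.7]
gripper_width: 0.3
```

```bash
python3 -c "
from plan import *
s=env.observe();print(s['t'],s['eef_pos'],s['ee_rot'],s['gripper_width'],s['q'])
plan([545,17,215],-78.6-s['ee_rot'][2],4,s)"
```

```text
1.15 [ 471.96525889 -145.74051818  211.04034228] [-8.99849941e+01 -1.79337898e-02 -9.87620309e+01] 0.2768623099612699 [ 30.98125162  17.12295196 -22.6911221  110.27888599   8.08106322
  54.11095878  -4.31833349]
step mm 44.605372823720536
[-4.3, -0.1, 1.18] roll -5.04
[-4.18, -0.1, 1.56] roll -5.04
[-4.03, -0.1, 1.92] roll -5.04
[-3.84, -0.1, 2.27] roll -5.04
```

Request:
apply_moves:
  targets:
    - {"claw": 0, "travel": [-4.3, 0, 1.2], "roll": -5}
    - {"claw": 0, "travel": [-4.2, 0, 1.6], "roll": -5}
    - {"claw": 0, "travel": [-4.0, 0, 1.9], "roll": -5}
    - {"claw": 0, "travel": [-3.8, 0, 2.3], "roll": -5}
    - {"claw": 0, "travel": [0, 0, 0], "roll": 0}
    - {"claw": 0, "travel": [0, 0, 0], "roll": 0}

```text
t: 1.9
eef_pos: [545.7, 13.8, 210.6]
ee_rot: [-90.1, -0.0, -79.0]
force: [-0.6, 0.6, -0.1]
gripper_width: 0.1
```

```bash
python3 -c "
from h import *
s=env.observe();print(s['t'],s['eef_pos'],s['ee_rot'],s['force'],s['qvel'])
cap('wrist','w1')"
```

```text
1.9 [545.68003731  13.82487629 210.58438005] [-9.00656124e+01 -2.66830982e-02 -7.90168535e+01] [-0.6438356   0.62440865 -0.11781708] [ 1.13710111 -0.43711528  0.84968973  0.54239806  0.01932473 -0.04166153
 -0.04088117]
```

View pics/w1.png

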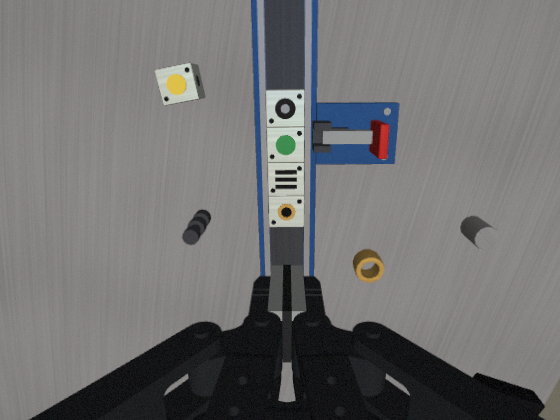

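The wrist view shows the row from black cap (285,109), then green (286,145), slots (286,180), to brass at the rear (286,212), with the rear top edge at v≈227. The keeper tab is at (381,140), and the closed fingertips are near (288,265).

```bash
python3 - <<'E'
from h import *
u=[285.5,286,286.5,287];v=[108.5,145,180,212]
w=world('w1',u,v,43.);print(w.round(1)); d=w[0]-w[3];print('yaw',np.degrees(np.arctan2(-d[0],d[1])),np.linalg.norm(d)/3, 'depth',world('w1',u,v).round(1))
# top corners
c=world('w1',[266,304.5,268,304.5],[91,91,227,227],42.);print('corners',c.round(1), c.mean(0)); 
print('row ctr caps',w.mean(0))
e=world('w1',[254,263,309,318],[90,90,90,90],20.);print('walls y90',e.round(1),e.mean(0))
e=world('w1',[262,268,308,313.],[235]*4,20.);print('walls 235',e.round(1),e.mean(0))
t=world('w1',[372,388,376,388],[122,124,158,160],62.);print('tab',t.round(1),world('w1',[380,382],[140,150]).round(1))
print('foot',world('w1',[398,396],[102,163],12.).round(1))
s=world('side0',[180+322/4.2],[170+334/4.2],43.);print(s)
E
```

```text
[[531.7  75.3  43. ]
 [538.3  43.7  43. ]
 [545.   11.7  43. ]
 [551.5 -19.3  43. ]]
yaw 11.767616113665085 32.209360802015325 depth [[531.7  75.4  44.7]
 [538.3  43.9  44.1]
 [544.9  11.9  43.6]
 [551.5 -19.5  42.6]]
corners [[512.3  86.6  42. ]
 [545.2  93.   42. ]
 [536.2 -38.5  42. ]
 [571.3 -31.7  42. ]] [541.24800882  27.3285472   42.        ]
row ctr caps [541.61269844  27.83158938  43.        ]
walls y90 [[500.1  84.8  20. ]
 [508.3  86.3  20. ]
 [550.2  94.4  20. ]
 [558.4  96.1  20. ]] [529.2418712   90.39267119  20.        ]
walls 235 [[532.1 -57.6  20. ]
 [538.3 -56.4  20. ]
 [579.6 -48.4  20. ]
 [584.8 -47.4  20. ]] [558.71899071 -52.44616407  20.        ]
tab [[605.   79.7  62. ]
 [618.8  80.8  62. ]
 [616.4  50.7  62. ]
 [627.2  51.1  62. ]] [[615.3  66.5  63.2]
 [620.   58.3  61. ]]
foot [[637.1 100.5  12. ]
 [651.9  42.4  12. ]]
[[553.21206133 -21.12893262  43.        ]]
```

```bash
python3 - <<'E'
from h import *
p=load('w1')[0]; cv2.imwrite('pics/w1z.png',cv2.resize(p[0:280,230:430],None,fx=2.1,fy=2.1,interpolation=cv2.INTER_CUBIC))
E
```

```text
(no output)
```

View pics/w1z.png

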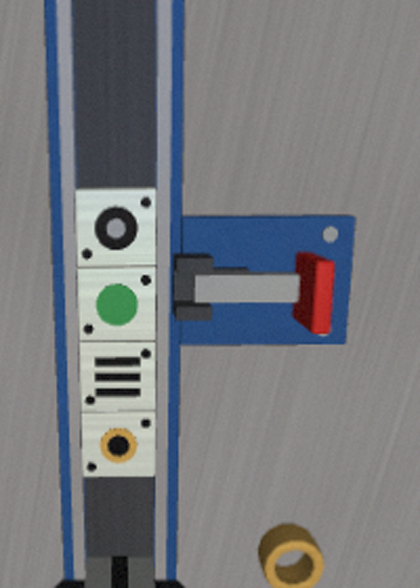

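```bash
python3 -c "
from plan import *
print(env.tip_reach);plan([560.8,-64.4,211],0,2); plan([560.8,-64.4,33],0,5)"
```

```text
11.0
step mm 39.53297610118237
[3.95, -0.02, 0.01] roll 0.0
[3.95, -0.02, 0.01] roll 0.0
step mm 38.884655767246265
[1.58, 3.55, 0.0] roll 0.0
[1.58, 3.55, 0.0] roll 0.0
[1.58, 3.55, 0.0] roll 0.0
[1.58, 3.55, 0.0] roll 0.0
[1.58, 3.55, 0.0] roll 0.0
```

Request:
apply_moves:
  targets:
    - {"claw": 0, "travel": [4, 0, 0], "roll": -0.6}
    - {"claw": 0, "travel": [4, 0, 0], "roll": 0}
    - {"claw": 0, "travel": [0, 4, 0], "roll": 0}
    - {"claw": 0, "travel": [0, 4, 0], "roll": 0}
    - {"claw": 0, "travel": [0, 4, 0], "roll": 0}
    - {"claw": 0, "travel": [0, 2, 0], "roll": 0}
    - {"claw": 0, "travel": [0, 0, 0], "roll": 0}
    - {"claw": 0, "travel": [0, 0, 0], "roll": 0}

```text
t: 2.95
eef_pos: [563.0, -64.2, 72.4]
ee_rot: [-89.9, -0.0, -78.4]
force: [0.4, -0.4, 0.4]
gripper_width: -0.0
```

```bash
python3 -c "
from plan import *
s=env.observe();print(s['ee_rot'],s['eef_pos']);plan([560.8,-64.4,33],0,1);cap('wrist','w2')"
```

```text
[-8.98753198e+01 -4.36682956e-02 -7.84024296e+01] [562.97149181 -64.1645164   72.41842602]
step mm 39.47889486074301
[-0.02, 3.94, -0.22] roll 0.0
```

View pics/w2.png

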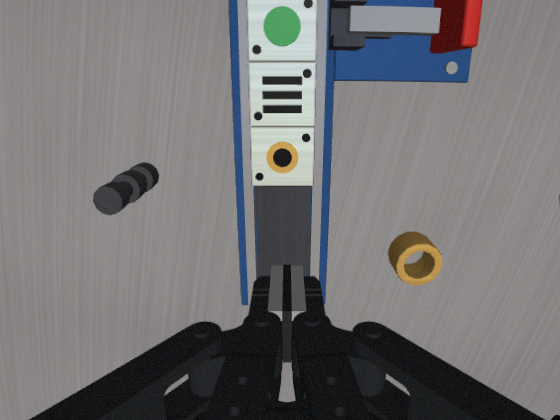

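The fingers at (287,268) are behind brass (282,157) and inside the channel, a little to its right. The spool at (125,190) and the bush at (415,257) are well clear.

```bash
python3 -c "
from h import *
print(world('w2',[282.5],[157],43.), world('w2',[250,314,253,313],[127,127,186,186],42.).round(1))"
```

```text
[[550.51471434 -19.09009119  43.        ]] [[ 5.308e+02 -7.100e+00  4.200e+01]
 [ 5.635e+02 -4.000e-01  4.200e+01]
 [ 5.378e+02 -3.830e+01  4.200e+01]
 [ 5.701e+02 -3.170e+01  4.200e+01]]
```

Request:
apply_moves:
  targets:
    - {"claw": 0, "travel": [0, 2, -0.2], "roll": 0}
    - {"claw": 0, "travel": [0, 2, 0], "roll": 0}
    - {"claw": 0, "travel": [0, 0, 0], "roll": 0}
    - {"claw": 0, "travel": [0, 0, 0], "roll": 0}

```text
t: 3.5
eef_pos: [560.4, -64.2, 31.5]
ee_rot: [-90.0, -0.0, -78.4]
force: [0.0, 0.2, 1.4]
gripper_width: -0.1
```

Request:
apply_moves:
  targets:
    - {"claw": 0, "travel": [-0.7, 0, 0], "roll": 0}
    - {"claw": 0, "travel": [-0.5, 0, 0], "roll": 0}
    - {"claw": 0, "travel": [-0.4, 0, 0], "roll": 0}
    - {"claw": 0, "travel": [-0.4, 0, 0], "roll": 0}
    - {"claw": 0, "travel": [-0.4, 0, 0], "roll": 0}
    - {"claw": 0, "travel": [-0.5, 0, 0], "roll": 0}
    - {"claw": 0, "travel": [-0.5, 0, 0], "roll": 0}
    - {"claw": 0, "travel": [-0.5, 0, 0], "roll": 0}

```text
t: 4.5
eef_pos: [551.9, -25.7, 31.0]
ee_rot: [-90.0, 0.0, -78.4]
force: [-1.1, -0.5, -0.0]
gripper_width: -0.1
```

```bash
python3 -c "
from h import *
print(env.observe()['force']);cap('wrist','w3')"
```

```text
[-1.0677607  -0.46161342 -0.01741648]
```

View pics/w3.png

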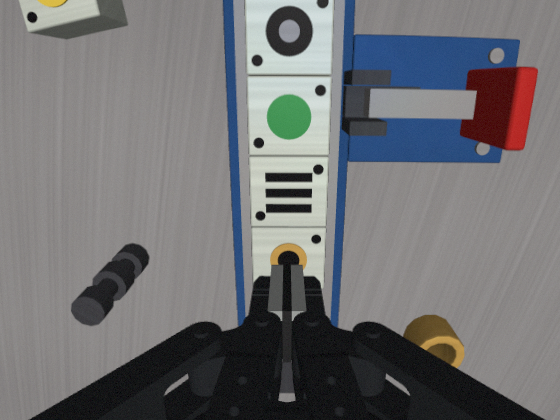

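The finger image overlaps brass at (288,262), so I'll check against the calibration where the block and tip actually are.

```bash
python3 -c "
from h import *
s=env.observe();p=s['eef_pos'];uy=np.array([-.201,.9796,0])
for z in (20,31,42,60): 
  q=p.copy();q[2]=z; print(z,proj('w3',[q,q+11*uy]).round(0).tolist())
w=world('w3',[289,289,289,288.5],[31,116,193,259],43.);print(w.round(1)); print((w[:,:2]-p[:2])@uy[:2])
d=load('w3')[1];print(d[255:300:5,288],d[200,288]); print(world('w3',[288]*6,[262,268,275,285,295,305]).round(1))
cap('side','s3');cap('scene','c3')
for n,a in(('s3',(170,310,180,330)),('c3',(170,260,190,380))):
  p=load(n)[0];cv2.imwrite('pics/'+n+'z.png',cv2.resize(p[a[0]:a[1],a[2]:a[3]],None,fx=4,fy=4,interpolation=cv2.INTER_CUBIC))
"
```

```text
20 [[289.0, 250.0], [289.0, 231.0]]
31 [[289.0, 260.0], [289.0, 239.0]]
42 [[289.0, 270.0], [289.0, 249.0]]
60 [[289.0, 291.0], [289.0, 268.0]]
[[530.9  75.5  43. ]
 [537.4  44.3  43. ]
 [544.   12.5  43. ]
 [550.2 -18.5  43. ]]
[102.41685029  70.5801433   38.11411091   6.46085852]
[167.82343 166.76735 154.29024 149.95164 146.70456 143.3251  139.2901
 134.71156 132.44919] 159.40558
[[550.4 -20.5  42.1]
 [549.2 -15.1  58.2]
 [549.2 -15.2  64. ]
 [549.1 -15.1  71.8]
 [549.1 -15.   79. ]
 [549.1 -15.1  85.3]]
```

View pics/s3z.png

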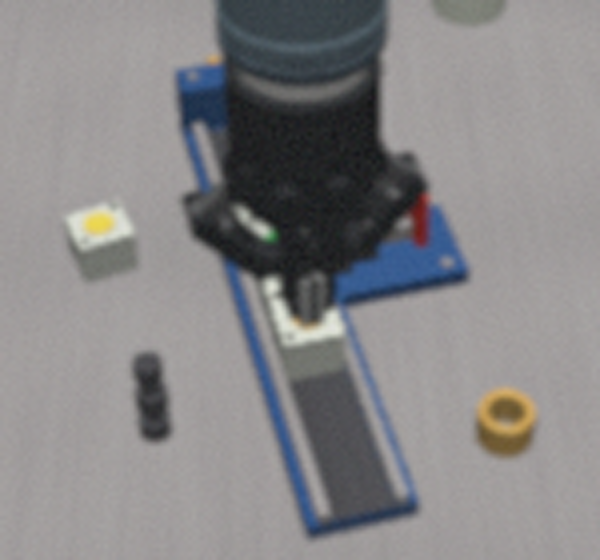

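View pics/c3z.png

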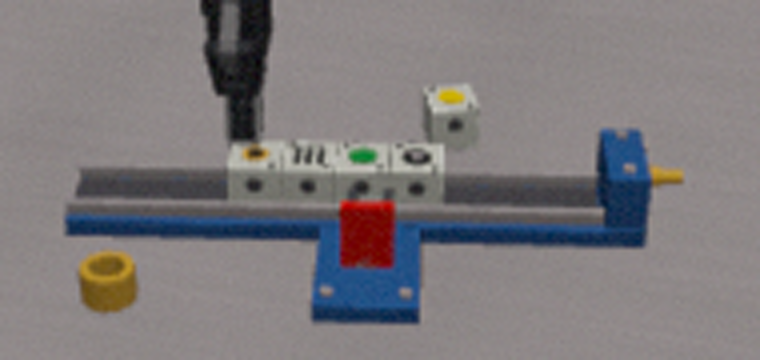

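The block hasn't moved, and wrist depth puts the lowest visible finger part at z≈55. So the fingers are above brass, not at z≈20 as the reported TCP implies. I'll measure the tip offset independently with the fixed cameras.

```bash
python3 -c "
from h import *
s=env.observe();p=s['eef_pos'];print(p,s['force'],s['q'])
for n in('s3','c3'):
  for z in (20,43,50,55,60): 
    q=p.copy();q[2]=z; pp=proj(n,[q])[0]; o=np.array([180,170]) if n=='s3' else np.array([190,170]); print(n,z,((pp-o)*4).round(0))
for n,us,vs in(('c3',range(248,256),range(198,208)),):
  P,d,E,K=load(n)
  for v in vs: print(v,[tuple(world(n,[u],[v])[0].round(0).astype(int)) for u in (249,251,253)])
P,d,E,K=load('s3')
for v in range(238,254,2): print(v,world('s3',[257],[v])[0].round(0), world('s3',[259],[v])[0].round(0))
for v in range(258,274,1): print(v,world('w3',[280],[v])[0].round(0), world('w3',[296],[v])[0].round(0))
"
```

```text
[551.96570962 -25.71575632  31.00649015] [ 0.31014789 -0.27048956 -0.5941829 ] [ 14.73577266  38.28212708 -22.03248682 108.24820503  22.3297532
  37.70267165  -9.22483483]
s3 20 [306. 353.]
s3 43 [305. 324.]
s3 50 [305. 316.]
s3 55 [304. 309.]
s3 60 [304. 303.]
c3 20 [243. 180.]
c3 43 [242. 147.]
c3 50 [241. 137.]
c3 55 [241. 130.]
c3 60 [240. 123.]
198 [(np.int64(564), np.int64(-24), np.int64(74)), (np.int64(564), np.int64(-19), np.int64(75)), (np.int64(561), np.int64(-15), np.int64(74))]
199 [(np.int64(567), np.int64(-23), np.int64(73)), (np.int64(562), np.int64(-20), np.int64(71)), (np.int64(560), np.int64(-16), np.int64(70))]
200 [(np.int64(567), np.int64(-23), np.int64(70)), (np.int64(567), np.int64(-19), np.int64(71)), (np.int64(566), np.int64(-14), np.int64(71))]
201 [(np.int64(564), np.int64(-24), np.int64(66)), (np.int64(566), np.int64(-19), np.int64(68)), (np.int64(565), np.int64(-14), np.int64(68))]
202 [(np.int64(564), np.int64(-24), np.int64(63)), (np.int64(563), np.int64(-20), np.int64(63)), (np.int64(566), np.int64(-14), np.int64(66))]
203 [(np.int64(568), np.int64(-23
[... 893 characters left out ...]
[558. -37.  64.]
250 [553. -37.  58.] [558. -36.  57.]
252 [553. -30.  45.] [558. -29.  43.]
258 [546. -19.  43.] [554. -18.  42.]
259 [546. -20.  43.] [554. -18.  43.]
260 [546. -20.  43.] [554. -18.  43.]
261 [547. -20.  44.] [554. -19.  43.]
262 [547. -21.  43.] [554. -19.  43.]
263 [547. -21.  43.] [554. -20.  43.]
264 [547. -22.  43.] [554. -20.  44.]
265 [546. -16.  56.] [553. -14.  56.]
266 [546. -16.  57.] [552. -14.  57.]
267 [546. -16.  58.] [553. -15.  56.]
268 [546. -15.  60.] [553. -15.  58.]
269 [546. -15.  60.] [552. -14.  59.]
270 [546. -16.  60.] [552. -14.  60.]
271 [546. -16.  61.] [552. -14.  61.]
272 [546. -16.  62.] [552. -14.  62.]
273 [546. -16.  62.] [552. -14.  63.]
```

All three cameras agree: the fingertips are at z≈55 with TCP reported at 31, so the tips are about 24 mm *above* the reported TCP instead of 11 mm below it. x and y agree with the report. I'll trust the measurement. Before going lower I need the clearance of the rest of the gripper relative to the real tips.

```bash
python3 -c "
from h import *
s=env.observe();p=s['eef_pos']
uy=np.array([-.201,.9796]);ux=np.array([.9796,.201])
def an(n,far):
  P,d,E,K=load(n); v,u=np.mgrid[0:420:2,0:560:2]; u=u.ravel();v=v.ravel(); w=world(n,u,v); ok=d[v,u]>0
  X=(w[:,:2]-p[:2])@ux;Y=(w[:,:2]-p[:2])@uy;Z=w[:,2]-55
  m=ok&(abs(X)<90)&(abs(Y)<60)&(Z>8)
  for z0 in range(-2,120,8):
    k=m&(Z>=z0)&(Z<z0+8)
    if k.sum()>3: print(n,z0,k.sum(),'X',np.percentile(X[k],[1,99]).round(),'Y',np.percentile(Y[k],[1,99]).round())
an('w3',0);an('s3',0);an('c3',0)
"
```

```text
w3 6 122 X [-14.  12.] Y [ 6. 12.]
w3 14 195 X [-14.  12.] Y [ 7. 12.]
w3 22 204 X [-15.  12.] Y [ 7. 12.]
w3 30 269 X [-17.  15.] Y [-11.  13.]
w3 38 648 X [-31.  29.] Y [-8. 14.]
w3 46 1731 X [-38.  35.] Y [-8. 14.]
w3 54 1365 X [-44.  41.] Y [-9. 17.]
w3 62 1741 X [-50.  48.] Y [-0. 18.]
w3 70 2108 X [-57.  54.] Y [ 5. 18.]
w3 78 604 X [-59.  57.] Y [12. 18.]
s3 6 7 X [-11.  12.] Y [-11.  -4.]
s3 14 11 X [-11.  16.] Y [-12.   6.]
s3 22 7 X [-10.  15.] Y [-12.  -7.]
s3 30 7 X [-10.   6.] Y [-13.  -4.]
s3 38 15 X [-14.  31.] Y [-14.   5.]
s3 46 39 X [-30.  37.] Y [-15.   9.]
s3 54 25 X [-38.  39.] Y [-15.   9.]
s3 62 29 X [-44.  47.] Y [-17.   9.]
s3 70 30 X [-50.  56.] Y [-18.   1.]
s3 78 43 X [-57.  61.] Y [-18.  -1.]
s3 86 50 X [-59.  62.] Y [-21.  11.]
s3 94 42 X [-46.  51.] Y [-21.   3.]
s3 102 30 X [-40.  39.] Y [-20.   3.]
s3 110 11 X [-38.  41.] Y [-13.   3.]
c3 6 5 X [ 8. 15.] Y [-8. 10.]
c3 14 10 X [ 7. 16.] Y [-9. 11.]
c3 22 5 X [ 9. 14.] Y [-8. 11.]
c3 46 12 X [16. 38.] Y [-8. 14.]
c3 62 11 X [-2. 52.] Y [-10.  18.]
c3 70 9 X [17. 58.] Y [-13.  17.]
c3 78 20 X [19. 64.] Y [-13.  18.]
c3 86 20 X [-42.  63.] Y [-16.  20.]
c3 94 24 X [-10.  49.] Y [-17.  20.]
c3 102 15 X [-4. 44.] Y [-11.  21.]
c3 110 9 X [32. 40.] Y [-5. 12.]
c3 118 11 X [12. 41.] Y [-9. 36.]
```

The gripper is normal measured from the real tips: fingers ±14 mm for the first 30 mm, knuckles ±60 mm at about 78 mm up. I'll back off behind the row, descend partway, then check.

Request:
apply_moves:
  targets:
    - {"claw": 0, "travel": [2, 0, 0], "roll": 0}
    - {"claw": 0, "travel": [2, 0, 0], "roll": 0}
    - {"claw": 0, "travel": [0, 0, 0], "roll": 0}
    - {"claw": 0, "travel": [0, 1.0, 0], "roll": 0}
    - {"claw": 0, "travel": [0, 1.0, 0], "roll": 0}
    - {"claw": 0, "travel": [0, 0, 0], "roll": 0}
    - {"claw": 0, "travel": [0, 0, 0], "roll": 0}

```text
t: 5.52
eef_pos: [560.0, -64.8, 10.9]
ee_rot: [-90.0, 0.0, -78.3]
force: [-0.0, -0.2, 0.3]
gripper_width: -0.0
```

```bash
cat > tip.py <<'E'
from h import *
import sys
def tip(f):
    s=env.observe();p=s['eef_pos'];cap('wrist',f);uy=np.array([-.201,.9796]);ux=np.array([.9796,.201])
    out=[]
    for u in (280,296):
        w=world(f,[u]*60,range(240,300)); Y=(w[:,:2]-p[:2])@uy; k=np.where((abs(Y-11)<4)&(w[:,2]>p[2]+5))[0]; 
        out.append((240+k[0],w[k[0]].round(1)))
    print('TCP',p.round(1),'F',np.round(s['force'],1)); print(out)
if __name__=='__main__': tip(sys.argv[1])
E
python3 tip.py w4
```

```text
TCP [560.  -64.8  10.9] F [-0.  -0.2  0.3]
[(np.int64(265), array([554. , -55.3,  34.7])), (np.int64(265), array([560.7, -53.6,  35.3]))]
```

View pics/w4.png

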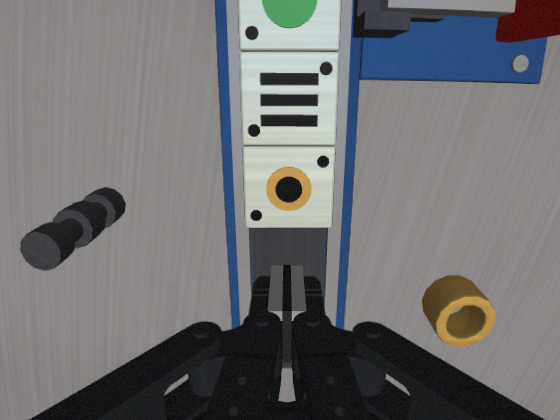

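The offset is confirmed: tip at z≈35 with TCP at 10.9. The finger at (287,268) is centred behind brass (289,188) in the open channel. I'll go 11 mm lower and start pushing.

Request:
apply_moves:
  targets:
    - {"claw": 0, "travel": [0, 1.1, 0], "roll": 0}
    - {"claw": 0, "travel": [0, 0, 0], "roll": 0}
    - {"claw": 0, "travel": [-0.6, 0, 0], "roll": 0}
    - {"claw": 0, "travel": [-0.6, 0, 0], "roll": 0}
    - {"claw": 0, "travel": [-0.3, 0, 0], "roll": 0}
    - {"claw": 0, "travel": [-0.3, 0, 0], "roll": 0}
    - {"claw": 0, "travel": [-0.3, 0, 0], "roll": 0}
    - {"claw": 0, "travel": [-0.3, 0, 0], "roll": 0}

```text
t: 6.58
eef_pos: [555.4, -42.6, 0.0]
ee_rot: [-90.0, -0.1, -78.4]
force: [0.9, -1.8, 0.5]
gripper_width: 0.4
```

```bash
python3 tip.py w5
```

```text
TCP [555.4 -42.6   0. ] F [ 0.9 -1.8  0.5]
[(np.int64(278), array([548.9, -29. ,  41.9])), (np.int64(278), array([554.9, -28.2,  41.3]))]
```

View pics/w5.png

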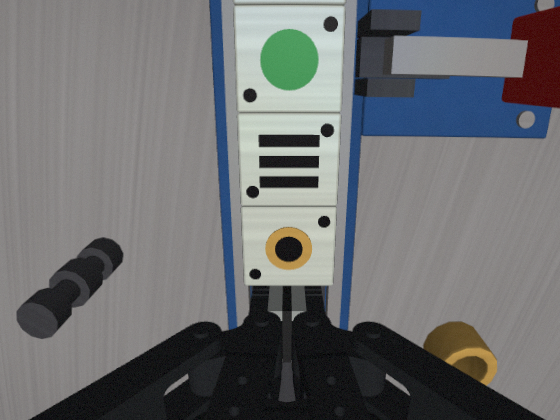

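The fingertips are now behind the brass face at (288,285) and the row moves together with about 2 N. I'll continue.

Request:
apply_moves:
  targets:
    - {"claw": 0, "travel": [-0.4, 0, 0], "roll": 0}
    - {"claw": 0, "travel": [-0.5, 0, 0], "roll": 0}
    - {"claw": 0, "travel": [-0.5, 0, 0], "roll": 0}
    - {"claw": 0, "travel": [-0.5, 0, 0], "roll": 0}
    - {"claw": 0, "travel": [-0.5, 0, 0], "roll": 0}
    - {"claw": 0, "travel": [-0.5, 0, 0], "roll": 0}
    - {"claw": 0, "travel": [-0.5, 0, 0], "roll": 0}
    - {"claw": 0, "travel": [-0.4, 0, 0], "roll": 0}

```text
t: 7.62
eef_pos: [547.6, -4.3, 0.1]
ee_rot: [-90.0, -0.0, -78.4]
force: [1.5, -3.4, 2.3]
gripper_width: -0.1
```

```bash
python3 -c "
from h import *
cap('wrist','w6')"
```

```text
(no output)
```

View pics/w6.png

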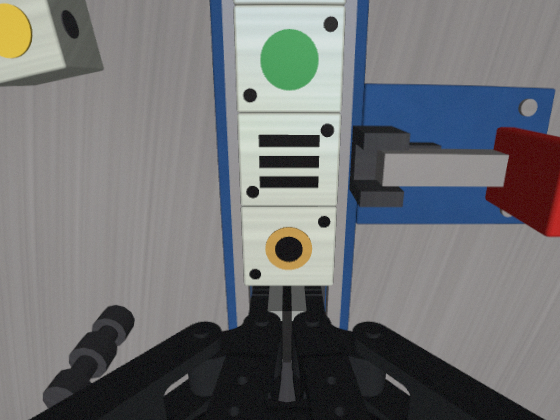

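The train stays closed up and centred, with the brass rear edge still at (288,285). Continuing.

Request:
apply_moves:
  targets:
    - {"claw": 0, "travel": [-0.5, 0, 0], "roll": 0}
    - {"claw": 0, "travel": [-0.5, 0, 0], "roll": 0}
    - {"claw": 0, "travel": [-0.5, 0, 0], "roll": 0}
    - {"claw": 0, "travel": [-0.5, 0, 0], "roll": 0}
    - {"claw": 0, "travel": [-0.5, 0, 0], "roll": 0}
    - {"claw": 0, "travel": [-0.5, 0, 0], "roll": 0}
    - {"claw": 0, "travel": [-0.5, 0, 0], "roll": 0}
    - {"claw": 0, "travel": [-0.4, 0, 0], "roll": 0}

```text
t: 8.68
eef_pos: [539.6, 34.0, -0.0]
ee_rot: [-90.0, -0.0, -78.4]
force: [0.6, -4.4, 3.5]
gripper_width: -0.0
```

Request:
apply_moves:
  targets:
    - {"claw": 0, "travel": [-0.3, 0, 0], "roll": 0}
    - {"claw": 0, "travel": [-0.3, 0, 0], "roll": 0}

```text
t: 8.93
eef_pos: [538.5, 39.5, 0.0]
ee_rot: [-90.0, -0.0, -78.4]
force: [1.2, -4.2, 3.3]
gripper_width: 0.1
```

Request:
apply_moves:
  targets:
    - {"claw": 0, "travel": [-0.2, 0, 0], "roll": 0}
    - {"claw": 0, "travel": [-0.2, 0, 0], "roll": 0}

```text
t: 9.18
eef_pos: [537.7, 43.4, -0.0]
ee_rot: [-90.0, -0.0, -78.4]
force: [0.8, -5.2, 4.2]
gripper_width: -0.0
```

Request:
apply_moves:
  targets:
    - {"claw": 0, "travel": [-0.2, 0, 0], "roll": 0}
    - {"claw": 0, "travel": [0, 0, 0], "roll": 0}

```text
t: 9.43
eef_pos: [537.2, 45.9, -0.1]
ee_rot: [-90.0, 0.0, -78.4]
force: [1.1, -3.8, 3.8]
gripper_width: -0.1
```

```bash
python3 -c "
from h import *
print(env.observe()['force']);cap('wrist','w7');cap('scene','c7')
p=load('c7')[0];cv2.imwrite('pics/c7z.png',cv2.resize(p[170:260,190:380],None,fx=4,fy=4,interpolation=cv2.INTER_CUBIC))"
```

```text
[ 1.05032829 -3.76661298  3.79782208]
```

View pics/w7.png

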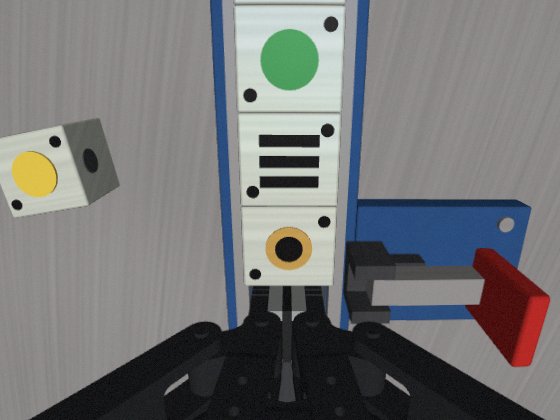

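View pics/c7z.png

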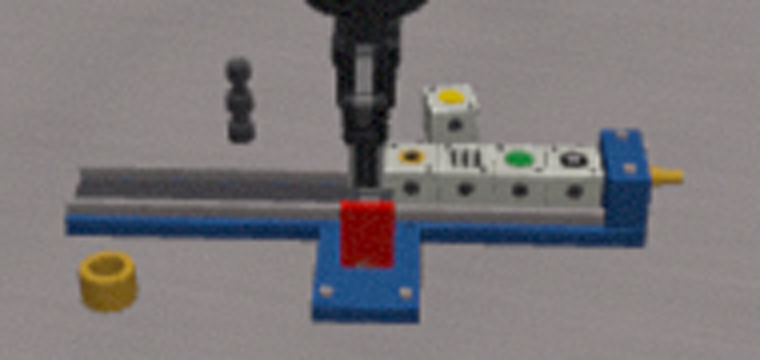

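Only a sliver remains between the row and the stop at (602,160). Creeping on until the force rises.

Request:
apply_moves:
  targets:
    - {"claw": 0, "travel": [-0.1, 0, 0], "roll": 0}
    - {"claw": 0, "travel": [-0.1, 0, 0], "roll": 0}

```text
t: 9.78
eef_pos: [536.8, 47.3, -0.1]
ee_rot: [-90.0, -0.0, -78.4]
force: [0.9, -4.2, 2.6]
gripper_width: -0.2
```

Request:
apply_moves:
  targets:
    - {"claw": 0, "travel": [-0.1, 0, 0], "roll": 0}
    - {"claw": 0, "travel": [-0.1, 0, 0], "roll": 0}

```text
t: 10.02
eef_pos: [536.8, 47.4, -0.1]
ee_rot: [-90.0, -0.1, -78.4]
force: [3.0, -9.3, 1.7]
gripper_width: -0.1
```

Request:
apply_moves:
  targets:
    - {"claw": 0, "travel": [-0.1, 0, 0], "roll": 0}
    - {"claw": 0, "travel": [-0.1, 0, 0], "roll": 0}
    - {"claw": 0, "travel": [0, 0, 0], "roll": 0}
    - {"claw": 0, "travel": [0, 0, 0], "roll": 0}

```text
t: 10.52
eef_pos: [536.8, 47.4, -0.0]
ee_rot: [-90.0, -0.2, -78.5]
force: [3.3, -12.2, 3.5]
gripper_width: 0.1
```

```bash
python3 -c "
from h import *
s=env.observe();print(s['force'],s['eef_pos'])
uy=np.array([-.201,.9796]);print('rail y of TCP (foot origin)',(s['eef_pos'][:2]-[542.3,22.4])@uy)"
```

```text
[  3.26479649 -12.24131835   3.47470427] [ 5.36753133e+02  4.73738007e+01 -1.80609200e-02]
rail y of TCP (foot origin) 25.579255538217954
```

Row home: contact at TCP rail y≈25.6 (26 expected), with 12 N against the stop. I'll back straight off, rise, and look.

Request:
apply_moves:
  targets:
    - {"claw": 0, "travel": [1, 0, 0], "roll": 0}
    - {"claw": 0, "travel": [2, 0, 0], "roll": 0}
    - {"claw": 0, "travel": [1.5, 0, 0], "roll": 0}
    - {"claw": 0, "travel": [0, 0, 0], "roll": 0}
    - {"claw": 0, "travel": [0, -4, 0], "roll": 0}
    - {"claw": 0, "travel": [0, -4, 0], "roll": 0}
    - {"claw": 0, "travel": [0, 0, 0], "roll": 0}
    - {"claw": 0, "travel": [0, 0, 0], "roll": 0}

```text
t: 11.52
eef_pos: [544.6, 8.0, 79.6]
ee_rot: [-90.0, 0.0, -78.3]
force: [0.0, -0.4, -0.0]
gripper_width: 0.2
```

```bash
python3 -c "
from plan import *
s=env.observe();print(s['ee_rot'])
plan([663.8,74.9,s['eef_pos'][2]],0,4,s)
cap('wrist','w8');cap('scene','c8')
p=load('c8')[0];cv2.imwrite('pics/c8z.png',cv2.resize(p[170:260,190:380],None,fx=4,fy=4,interpolation=cv2.INTER_CUBIC))"
```

```text
[-9.00320875e+01  3.11882250e-02 -7.83193060e+01]
step mm 34.17712678005172
[-1.04, -0.0, 3.26] roll 0.0
[-1.04, -0.0, 3.26] roll 0.0
[-1.04, -0.0, 3.26] roll 0.0
[-1.04, -0.0, 3.26] roll 0.0
```

View pics/w8.png

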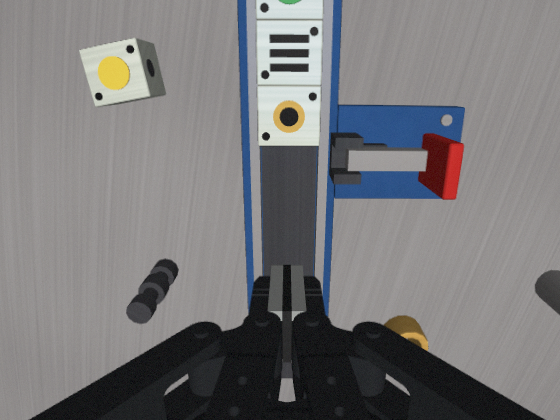

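View pics/c8z.png

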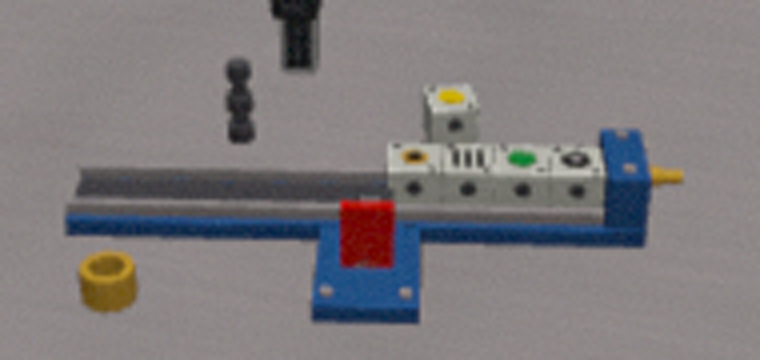

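The row is closed up against the stop (scene zoom 388–605) and the rear edge in the wrist view, (289,146), is ahead of the keeper bolt at v≈160. Moving to the outer side of the tab.

Request:
apply_moves:
  targets:
    - {"claw": 0, "travel": [-1, 0, 3.3], "roll": 0}
    - {"claw": 0, "travel": [-1, 0, 3.3], "roll": 0}
    - {"claw": 0, "travel": [-1, 0, 3.3], "roll": 0}
    - {"claw": 0, "travel": [-1.1, 0, 3.3], "roll": 0}
    - {"claw": 0, "travel": [0, 1.5, 0], "roll": 0}
    - {"claw": 0, "travel": [0, 0, 0], "roll": 0}
    - {"claw": 0, "travel": [0, 0, 0], "roll": 0}

```text
t: 12.5
eef_pos: [665.0, 73.0, 64.3]
ee_rot: [-90.1, -0.0, -78.4]
force: [-0.1, -0.2, 0.2]
gripper_width: 0.2
```

```bash
python3 -c "
from plan import *
plan([663.8,74.9,12],0,1)
"; python3 tip.py w9
```

```text
step mm 52.37737521236296
[-0.21, 5.23, -0.08] roll 0.0
TCP [665.   73.   64.3] F [-0.1 -0.2  0.2]
[(np.int64(265), array([659.1,  82.6,  88.1])), (np.int64(265), array([665.7,  84.4,  89. ]))]
```

View pics/w9.png

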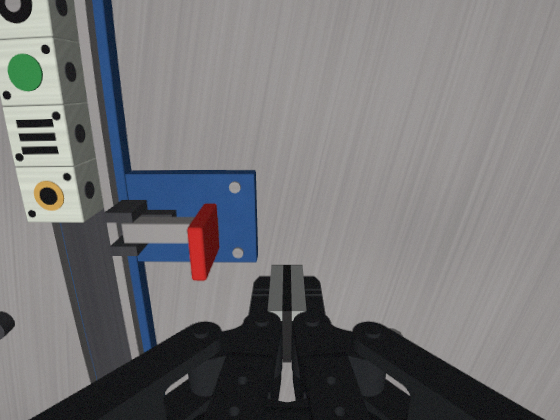

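The tab, (204,242), is to the left of the fingers (287,268) and nothing is below them. Checking its position in the tool frame.

```bash
python3 -c "
from h import *
P,d,E,K=load('w9');v,u=np.where((P[:,:,2]>130)&(P[:,:,1]<60)&(P[:,:,0]<60));w=world('w9',u,v);p=np.array([665,73.])
ux=np.array([.9796,.201]);uy=np.array([-.201,.9796]);k=w[:,2]>58
for m,n in((k,'top'),(~k,'face')):
  print(n,m.sum(),'X',np.percentile((w[m,:2]-p)@ux,[2,50,98]).round(1),'Y',np.percentile((w[m,:2]-p)@uy,[2,50,98]).round(1),'Z',np.percentile(w[m,2],[2,98]).round(1))
print('tcp rail',(p-[542,21.9])@ux,(p-[542,21.9])@uy)"
```

```text
top 755 X [-49.9 -46.2 -42.9] Y [-11.2   3.7  16.9] Z [60.6 63.5]Traceback (most recent call last):
  File "<string>", line 6, in <module>
    print(n,m.sum(),'X',np.percentile((w[m,:2]-p)@ux,[2,50,98]).round(1),'Y',np.percentile((w[m,:2]-p)@uy,[2,50,98]).round(1),'Z',np.percentile(w[m,2],[2,98]).round(1))
                        ~~~~~~~~~~~~~^^^^^^^^^^^^^^^^^^^^^^^^^^
    return _quantile_unchecked(
        a, q, axis, out, overwrite_input, method, keepdims, weights)
    return _ureduce(a,
                    func=_quantile_ureduce_func,
    ...<5 lines>...
                    overwrite_input=overwrite_input,
                    method=method)
    r = func(a, **kwargs)
    result = _quantile(arr,
                       quantiles=q,
    ...<2 lines>...
                       out=out,
                       weights=wgt)
    slices_having_nans = np.isnan(arr[-1, ...])
                                  ~~~^^^^^^^^^
IndexError: index -1 is out of bounds for axis 0 with size 0
```

Request:
apply_moves:
  targets:
    - {"claw": 0, "travel": [-0.3, 2, 0], "roll": 0}
    - {"claw": 0, "travel": [0, 2, 0], "roll": 0}
    - {"claw": 0, "travel": [0, 1.2, 0], "roll": 0}
    - {"claw": 0, "travel": [0, 0, 0], "roll": 0}
    - {"claw": 0, "travel": [0, 0, -1], "roll": 0}
    - {"claw": 0, "travel": [0, 0, -0.8], "roll": 0}
    - {"claw": 0, "travel": [0, 0, 0], "roll": 0}

```text
t: 13.42
eef_pos: [647.4, 72.9, 13.5]
ee_rot: [-90.0, -0.0, -78.4]
force: [0.2, -0.1, 0.7]
gripper_width: 0.1
```

```bash
python3 -c "
from h import *
cap('wrist','w10')"
```

```text
(no output)
```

View pics/w10.png

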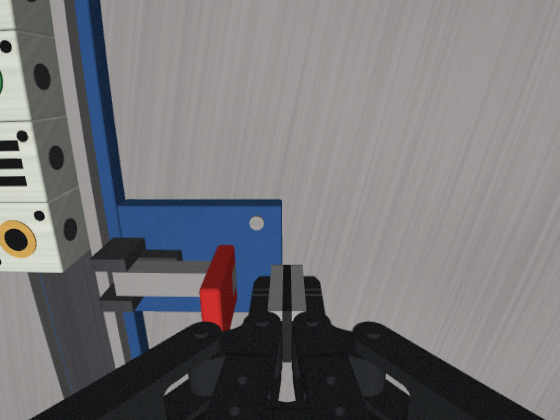

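The fingers are level with the tab (222,288) and about 10 mm outside it. Pushing inward.

Request:
apply_moves:
  targets:
    - {"claw": 0, "travel": [0, 0, -0.5], "roll": 0}
    - {"claw": 0, "travel": [0, 0, -0.4], "roll": 0}
    - {"claw": 0, "travel": [0, 0, -0.4], "roll": 0}
    - {"claw": 0, "travel": [0, 0, -0.5], "roll": 0}
    - {"claw": 0, "travel": [0, 0, -0.5], "roll": 0}
    - {"claw": 0, "travel": [0, 0, -0.5], "roll": 0}

```text
t: 14.22
eef_pos: [620.3, 67.7, 13.0]
ee_rot: [-90.0, 0.0, -78.4]
force: [1.7, 0.5, -0.6]
gripper_width: 0.2
```

```bash
python3 -c "
from h import *
cap('wrist','w11')"
```

```text
(no output)
```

View pics/w11.png

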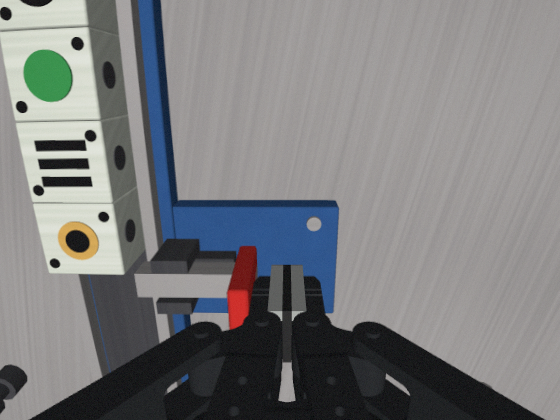

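The keeper is sliding, its bolt entering behind brass at (150,278). Continuing to the hard stop.

Request:
apply_moves:
  targets:
    - {"claw": 0, "travel": [0, 0, -0.4], "roll": 0}
    - {"claw": 0, "travel": [0, 0, -0.4], "roll": 0}
    - {"claw": 0, "travel": [0, 0, -0.4], "roll": 0}
    - {"claw": 0, "travel": [0, 0, -0.2], "roll": 0}
    - {"claw": 0, "travel": [0, 0, -0.2], "roll": 0}

```text
t: 14.9
eef_pos: [604.8, 64.5, 13.0]
ee_rot: [-90.0, 0.0, -78.4]
force: [0.5, 0.1, 0.7]
gripper_width: -0.0
```

Request:
apply_moves:
  targets:
    - {"claw": 0, "travel": [0, 0, -0.1], "roll": 0}
    - {"claw": 0, "travel": [0, 0, -0.1], "roll": 0}

```text
t: 15.15
eef_pos: [603.6, 64.2, 13.1]
ee_rot: [-89.9, 0.0, -78.4]
force: [3.9, 2.3, -2.3]
gripper_width: -0.3
```

Request:
apply_moves:
  targets:
    - {"claw": 0, "travel": [0, 0, -0.1], "roll": 0}
    - {"claw": 0, "travel": [0, 0, -0.1], "roll": 0}

```text
t: 15.4
eef_pos: [603.6, 64.3, 13.3]
ee_rot: [-89.7, 0.0, -78.4]
force: [11.4, 2.9, -9.0]
gripper_width: 0.2
```

Request:
apply_moves:
  targets:
    - {"claw": 0, "travel": [0, 0, -0.1], "roll": 0}
    - {"claw": 0, "travel": [0, 0, 0], "roll": 0}
    - {"claw": 0, "travel": [0, 0, 0], "roll": 0}

```text
t: 15.78
eef_pos: [603.7, 64.3, 13.4]
ee_rot: [-89.6, 0.0, -78.4]
force: [11.8, 2.6, -9.2]
gripper_width: 0.2
```

Request:
apply_moves:
  targets:
    - {"claw": 0, "travel": [0, 0, 1], "roll": 0}
    - {"claw": 0, "travel": [0, 0, 2], "roll": 0}
    - {"claw": 0, "travel": [0, 0, 1], "roll": 0}
    - {"claw": 0, "travel": [0, -5, 0], "roll": 0}
    - {"claw": 0, "travel": [0, -5, 0], "roll": 0}
    - {"claw": 0, "travel": [3, -4, 0], "roll": 0}
    - {"claw": 0, "travel": [0, 0, 0], "roll": 0}
    - {"claw": 0, "travel": [0, 0, 0], "roll": 0}

```text
t: 16.77
eef_pos: [644.1, 42.2, 152.1]
ee_rot: [-90.1, 0.0, -78.4]
force: [-0.2, 1.2, -0.2]
gripper_width: 0.2
```

```bash
python3 -c "
from h import *
cap('wrist','w12');cap('scene','c12');cap('side','s12')
p=load('c12')[0][170:260,190:380];q=load('s12')[0]
cv2.imwrite('pics/c12z.png',cv2.resize(p,None,fx=4,fy=4,interpolation=cv2.INTER_CUBIC))
P,d,E,K=load('w12');v,u=np.where((P[:,:,2]>130)&(P[:,:,1]<60)&(P[:,:,0]<60));w=world('w12',u,v);w=w[abs(w[:,2]-62)<3]
o=np.array([542,21.9]);ux=np.array([.9796,.201]);uy=np.array([-.201,.9796])
print('tab top rail X',np.percentile((w[:,:2]-o)@ux,[2,50,98]),'Y',np.percentile((w[:,:2]-o)@uy,[2,50,98]),env.observe()['force'])"
```

```text
tab top rail X [46.56063192 50.13082737 53.59330603] Y [14.22966487 28.10357034 41.91073003] [-0.05432867  0.86627477  0.49705785]
```

View pics/w12.png

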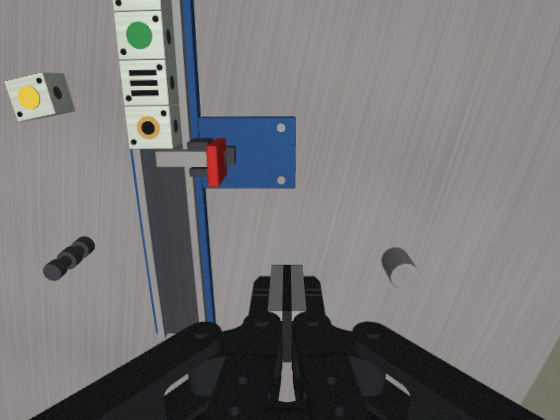

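View pics/c12z.png

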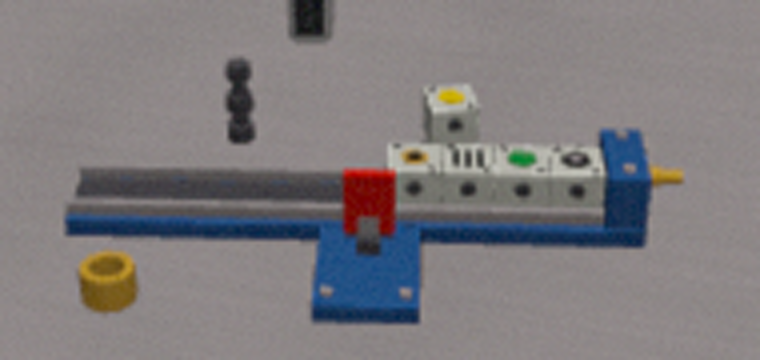

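The bolt crosses the channel behind brass (wrist (180,158)). The tab's top spans rail x 46.6 to 53.6, against 46–54 expected for fully in. The row is against the stop, the bystanders haven't moved, and the arm is clear. Handing in.

```bash
python3 -c "
from bench import env
print(env.sign_off())"
```

```text
the job is handed in; nothing more can be done
None
```

I pushed the four blocks as one closed train to the end stop, then pushed the keeper fully in behind them. I handed the job in at about 17 s of the 45 s allowed; the hand-in gives no verdict.

**Last checks**
- **Row:** the blocks stopped dead, with the push force rising to about 12 N. Contact came at a TCP rail y of 25.6 mm, against about 26 mm expected. The pictures show the blocks closed up against the stop.
- **Keeper:** it stopped hard at about 12 N along the push. The tab's top measures rail x 46.6 to 53.6 mm, against 46 to 54 mm expected for fully in, and the bolt shows across the channel behind the brass-port block.
- **Clearance:** the arm is clear and the force reads about zero. The spare block, spool, bush and socket look unmoved. I did not look closely at the dish, screwdriver and cleaner in the last pictures, but the arm never went near them.

**One disagreement:** the fingertips should be 11 mm below the reported TCP. All three cameras put them about 24 mm above it, so the height was off by about 35 mm. My first push therefore passed over the brass-port block without touching or moving it. I backed off, confirmed the offset and used the measured tip height from then on. I did not find the cause.

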